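# Load the sample cassette and unclip it from its dock

### The job

Take the sample plate with the orange grip bar from the stand, slide it gently (no dropping or ramming) fully home into the slot of the white cassette clipped in the loading dock, and let go of it. Then pinch the cassette's two blue side catches together, lift the loaded cassette out of the dock until its foot is at least 5 cm above the dock's top, and finish while still holding it there by the pinched catches, upright and steady. Leave the other plates, the bottle and the box alone.

Things in the scene. Friction and masses are not known exactly. Their poses are not given: they have to be found in the camera images.
- plate_orange: The sample plate to load: stiff white blade 32 mm wide (y), 5 thick (x), 62 tall with a dark sample patch, topped by an orange grip bar 32 wide (y), 10 thick (x), 20 tall (62 to 82 mm above the origin); 40 to 85 g. Alike either way round. Stands loosely upright in any of the stand's three slots. Origin: centre of the blade's lower edge; z up the plate.
- bar_orange (a point): Centre of the orange grip bar, 72 mm above the plate's origin. The bar can be gripped across its 32 mm or its 10 mm; near the end of the insertion the fingertips must stay above the bar's underside, since it comes to stand 2 mm over the cassette's rim.
- plate_green: Bystander: a plate of the same shape and size with a green bar, in another slot of the stand. Leave it there.
- plate_grey: Bystander: a plate of the same shape and size with a grey bar, in another slot of the stand. Leave it there.
- stand: Fixed aluminium plate stand, 200 mm (x) by 62 (y) by 35 high. Three upright slots, 25 mm deep, at x = -60, 0 and +60 mm; plates stand in them with their 32 mm width along the stand's y, lower edge 10 mm above the table, bar 72 to 92 mm above it. Origin: centre of its underside.
- dock: Fixed mid-grey loading dock: base plate 120 (x) by 130 (y) by 10 mm; the cassette stands on it in the middle between two posts at y = 26 to 38 mm on either side (27 mm long in x), whose tops, the dock's top, are 56 mm above the table. A ledge atop each post holds down the nose of a cassette catch. Origin: centre of its underside.
- cassette: White windowed plastic frame 40 mm wide (y, without catches), 15 thick (x), 76 tall, 95 to 165 g with its catches. Origin: centre of its underside; z up. In the dock it stands upright 10 mm above the table with the dock's axes and centre (1 mm of play); it cannot be drawn up while a catch is engaged.
- slot_mouth (a point): Centre of the cassette's slot at the top rim, 76 mm above the cassette's origin. Slot 34 mm (y) by 7 mm (x), upright, flared in its top 4 mm to 38 by 13 mm, floor 60 mm below the rim. With a plate fully home, the plate's origin lies 60 mm below this point and its bar begins 2 mm above the rim.
- pad_left (a point): Middle of the outer face of the left catch's ribbed finger pad (cassette's +y side). Pads are 14 mm wide (x) and reach from 50 to 76 mm above the cassette's origin, starting 4 mm above the dock's top. Over the two catches: 62 mm at mid pad and 66 mm at the top while released, 49 mm fully pinched (pads then upright). Each is a blue sprung arm hinged at the cassette's foot.
- pad_right (a point): The same on the right catch (cassette's -y side).
- catch_left (a joint): Angle of the left catch, rad: 0 released (latched), 0.12 fully pinched against its stop. Takes about 4 N on the pad. The nose is clear of the dock's ledge from 0.08 to 0.11 on, so pinch to the stop; a grip of 10 to 30 N across both pads does it and carries the cassette by friction.
- catch_right (a joint): The same for the right catch.
- bottle: Bystander: amber bottle 60 mm in diameter, 115 mm tall, to the robot's left. Origin: centre of its underside.
- sample_box: Bystander: lidded plastic box 116 by 86 by 48 mm with a teal lid, to the robot's right. Origin: centre of its underside.
Not all that is in view belongs to the job. What is shaped like the plate_orange but pink, purple or yellow is not meant.

How it is judged:
By the outcome, as a careful person would: the job done as asked, in the order asked, and still so for the second after the job is handed in, while the arm keeps its last pose, push and grip.
It also fails if it takes over 61 s, if anything falls off the work surface, if the arm or the gripper's body presses on something with over 40 N, if the wrist force passes 120 N, or if a joint passes its speed limit or range.

### The arm

A 7-joint arm with a two-finger parallel gripper is mounted at the origin on the work surface. World frame = base frame: x ahead of the robot, y to its left, z up, the work surface at z = 0. Lengths are in m, angles in rad, forces in N, time in s.
With the tool pointing down it reaches from about 0.4 to 0.85 m from the base axis. Payload 10.4 kg.
Tool frame: the origin (TCP) lies at the very end of the fingers, on their centre line; the grasp point (between the pads) lies 19 mm behind it; x points along the fingers, z is the direction in which the jaws open and shut, and the axes are right-handed (so a half turn about x gives the same grasp; the last joint's range is limited). The gripper opens to 85 mm and grips with 20 to 120 N. Pads are 22 mm wide; open, the fingers measure 114 mm over their backs; the gripper's body (76 mm by 85 mm) begins 54 mm behind the grasp point. The pads swing forward as they close: fully open they stand 13 mm farther back than shut.
Start: joints at [-1.123, 0.332, -0.065, 1.46, 0.022, 1.35, -0.088], TCP at [0.283, 0.557, 0.231] pointing down, gripper open.
Joint ranges: [-2.6, 2.6], [-0.5, 2.12], [-1.47, 1.34], [0.16, 2.42], [-1.27, 4.41], [0.06, 2.06], [-2.6, 2.6]. Speed limits (rad/s): [2.22, 2.22, 2.79, 2.79, 3.14, 3.14, 3.14].

### API

Orientations are given as a unit quaternion [x, y, z, w].
In Python, from workcell import telemetry, viewer, manip, spot_in, mark_of gives the robot as it stands. The module is installed in compiled form; this text tells all that it offers.
- The arm moves only by the shell command python3 -m crank 'ROWS' [FORCE]. ROWS is JSON, a list of rows, each a list of 3 entries, a list of its own where there are three numbers: the closure, from 0 (fully open) to 1 (shut), then the shift along the world's x, y, z in cm, then the turn, a rotation vector about the world's x, y, z in rad. A call has 1 to 12 rows; each row shifts and turns the commanded pose from where the row before left it; what a row does not reach is not made up. A row lasts 1/12 s, in which the tool goes at most 41.7 mm and 7.16 degrees, less where a joint would pass 70% of its speed; a pose out of reach is approached as far as the arm can. A call with a gripper value outside its range is refused whole. The fingers move at their own pace and stop on an object; FORCE is the grip in N (left out, the last holds). Time passes only in rows, so rows that do not move let the fingers close. It gives the time, the measured TCP pose, the force and the opening at its end, in the units of the state.
- telemetry.get_obs(): the state, without advancing time (a new reading comes with each control period).
- viewer.camera(name): name is "scene" or "top"; returns a dict with "frame" (480x640x3 uint8, red, green, blue), "intrinsics" (3x3 intrinsics, pixels), "cam_to_world" (4x4, takes a point from camera to world coordinates). Camera axes: x right, y up, looking along -z (the intrinsics and any distortion apply to the point x, -y, -z); pixel columns grow to the right and rows downward; lengths in m; the calibration is good to about 2 mm. A picture is of the moment at which its call begins. There is no depth.
- manip.hand_in(): hands the job in, once; it reports no verdict.
Trained networks look in a picture, given as the dict that the camera call returned (one of the last four; its "shot" number tells which), for a name from the list of things; names that differ only in an ending like _2 or _b are one class to them, and where a whole thing is asked for, a point or a joint stands for the part that bears it (a point fixed in the world has none). Each returns a list of dicts, best first, with "conf" (0 to 1); they miss things now and then, are a little off and sometimes report something else, mostly with a low value. They report only what shows in the picture. A call takes as long as a camera call. They do not tell look-alikes from the thing itself.
- spot_in(thing, picture): "location" ([x, y, z] in m, in the coordinates of the camera as it stood for that picture, good to about 4 mm: the middle of the surface that is visible of it).
- mark_of(thing, picture): "location" ([x, y, z] in m, in the coordinates of the camera as it stood for that picture, good to about 4 mm: a listed point, or the origin of a listed thing).
The state is a dict: "clock": time; "joint_pos": joint angles; "joint_velocities": joint speeds; "tau": joint torques, N m; "position": TCP position; "ee_rot": TCP orientation; "ft_force": force on the tool from outside, world axes, zero at the start; "torque": the same for the moment, N m; "grip_width": opening from 0.0 (shut) to 1.0 (fully open).
Only numpy, scipy, OpenCV 4.12 (cv2) and the standard library are available. Lean on these libraries where they do the work, as an engineer would, in place of code of your own. Each camera call takes 0.05 s, during which the arm holds its last target. There are 200 camera calls.

## Working session

There is one attempt and no reset: what is moved stays moved. The work goes in short steps, Python scripts to look and compute and a shell command to move; the robot and the scene stay as the last step left them, time stands still between calls to the robot, and variables do not carry over. Pictures are saved under pics/ and viewed, about 8 in all and at most 12, crops included, and the job is handed in when it is done.

```bash
mkdir -p pics; cat > h.py <<'E'
import numpy as np, cv2
from workcell import telemetry, viewer, manip, spot_in, mark_of
def w(p,l): return (np.array(p['cam_to_world'])@np.r_[l,1])[:3]
def find(p,n,f=mark_of,k=3):
    for d in f(n,p)[:k]: print(n,f.__name__,round(d['conf'],2),w(p,d['location']).round(4))
def px(p,X):
    c=np.linalg.inv(p['cam_to_world'])@np.r_[X,1]; q=np.array(p['intrinsics'])@np.array([c[0],-c[1],-c[2]]); return q[:2]/q[2]
def ray(p,uv,z):
    K=np.array(p['intrinsics']);d=np.linalg.inv(K)@np.r_[uv,1];M=np.array(p['cam_to_world']);v=M[:3,:3]@np.array([d[0],-d[1],-d[2]]);o=M[:3,3];return o+v*(z-o[2])/v[2]
def save(p,n,crop=None,s=1):
    f=p['frame'][:,:,::-1]
    if crop: f=f[crop[1]:crop[3],crop[0]:crop[2]]
    cv2.imwrite('pics/'+n+'.png',cv2.resize(f,None,fx=s,fy=s,interpolation=cv2.INTER_CUBIC))
E
python3 - <<'E'
from h import *
print(telemetry.get_obs())
for c in('scene','top'):
    p=viewer.camera(c);save(p,c+'1')
    print(c,np.array(p['cam_to_world']).round(3).tolist(),p['intrinsics'])
    for n in('plate_orange','bar_orange','plate_green','plate_grey','stand','dock','cassette','slot_mouth','pad_left','pad_right','bottle','sample_box'):
        find(p,n)
E
```

```text
{'clock': 0.0, 'joint_pos': array([-1.12259191,  0.33286521, -0.06469928,  1.46096498,  0.02153225,
        1.34992262, -0.08849109]), 'joint_velocities': array([ 1.44093607e-03,  8.22867847e-05, -5.39675594e-04,  1.40554697e-04,
       -1.03445629e-03, -1.45015945e-03,  5.09691575e-04]), 'tau': array([-1.85815312e-03, -6.25454164e+01,  4.78399184e-02, -3.91611993e+01,
        1.60555250e-02,  9.93683352e-03, -6.10950096e-06]), 'position': array([0.28330871, 0.55665618, 0.23050879]), 'ee_rot': array([-0.3698704 ,  0.60326633,  0.36932483,  0.60238259]), 'ft_force': array([-0.61857672, -0.67675553, -0.01120381]), 'torque': array([ 0.03265859, -0.01620134,  0.05518994]), 'grip_width': 0.997591418880039}
scene [[-0.408, -0.61, 0.679, 1.382], [0.913, -0.262, 0.313, 0.389], [-0.013, 0.748, 0.664, 0.965], [0.0, 0.0, 0.0, 1.0]] [[610.93399464   0.         329.99868536]
 [  0.         610.93399464 244.04017999]
 [  0.           0.           1.        ]]
plate_orange call 0.86 [0.4598 0.2745 0.001 ]
plate_orange call 0.7 [0.447  0.1938 0.0094]
plate_orange call 0.61 [ 3.526e-01  2.432e-01 -3.
[... 972 characters left out ...]
[0.4802 0.1042 0.0007]
bar_orange call 0.66 [0.4815 0.1058 0.0721]
bar_orange call 0.59 [0.4539 0.274  0.0729]
bar_orange call 0.56 [0.4438 0.1972 0.0827]
plate_green call 0.55 [0.5124 0.1982 0.0099]
plate_grey call 0.49 [0.5671 0.1963 0.0146]
stand call 0.86 [ 0.5069  0.1983 -0.0012]
dock call 0.7 [ 5.499e-01 -1.930e-01 -1.000e-04]
cassette call 0.62 [ 0.5462 -0.1893  0.0101]
slot_mouth call 0.75 [ 0.5465 -0.1854  0.086 ]
slot_mouth call 0.39 [0.5136 0.1974 0.0107]
pad_right call 0.49 [0.5278 0.4161 0.0024]
pad_right call 0.48 [ 0.5534 -0.2164  0.072 ]
pad_right call 0.3 [ 0.5563 -0.3985 -0.0019]
bottle call 0.94 [5.274e-01 4.158e-01 1.000e-04]
sample_box call 0.66 [ 0.5569 -0.4004 -0.0026]
```

View pics/scene1.png

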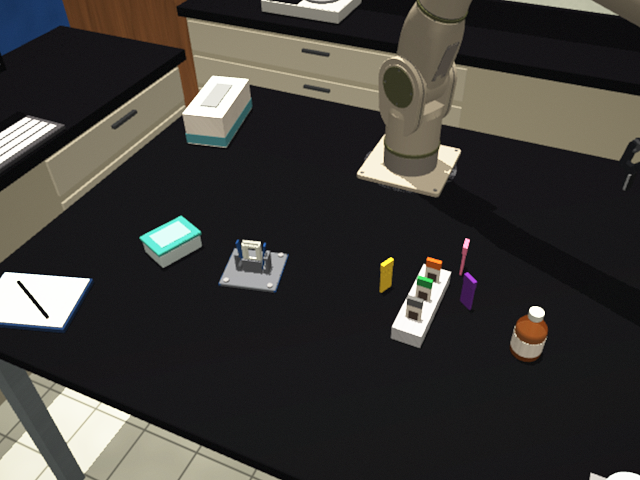

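View pics/top1.png

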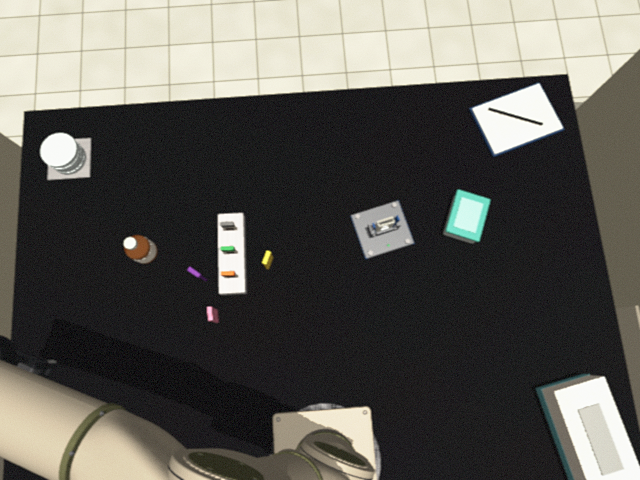

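Candidates shaped like the orange plate (top view pixels): orange (229,274) in the stand slot, yellow (267,259), purple (194,272) and pink (212,314) standing loose on the table. The one in the stand slot with the orange bar is meant. The crops below are to confirm this and to measure orientations.

```bash
python3 - <<'E'
from h import *
a=viewer.camera('top');b=viewer.camera('scene')
f=a['frame'];A=cv2.resize(f[200:320,180:300],(400,400),interpolation=3);B=cv2.resize(f[190:270,340,None].repeat(1,1) if 0 else f[190:270,342:422],(400,400),interpolation=3)
C=cv2.resize(b['frame'][230:350,370:490],(400,300) if 0 else (400,400),interpolation=3)
cv2.imwrite('pics/crop.png',np.hstack([A,B])[:,:,::-1])
hsv=cv2.cvtColor(f,cv2.COLOR_RGB2HSV)
def rect(m,x0,y0,x1,y1,z,name):
    k=np.zeros(m.shape,np.uint8);k[y0:y1,x0:x1]=m[y0:y1,x0:x1]
    n,l,s,c=cv2.connectedComponentsWithStats(k);i=1+s[1:,4].argmax()
    ys,xs=np.where(l==i);P=np.array([ray(a,(x,y),z)[:2] for x,y in zip(xs,ys)]).astype(np.float32)
    r=cv2.minAreaRect(P*1000);print(name,s[i,4],'ctr',np.round(r[0],1),'size',np.round(r[1],1),'ang',round(r[2],1))
H,S,V=[hsv[...,i] for i in range(3)]
rect(((S<60)&(V>150)).astype(np.uint8),205,200,255,305,.035,'stand')
rect(((H<18)&(S>150)&(V>120)).astype(np.uint8),210,255,250,290,.092,'orange')
rect(((H>45)&(H<80)&(S>120)).astype(np.uint8),210,235,250,262,.092,'green')
rect(((V>60)).astype(np.uint8),340,190,425,270,.010,'dock')
for p,n in((b,'scene'),):
  h=cv2.cvtColor(p['frame'],cv2.COLOR_RGB2HSV)
  m=((h[...,0]<18)&(h[...,1]>170)&(h[...,2]>120)).astype(np.uint8);m[:, :415]=0;m[:,450:]=0;m[:250]=0;m[285:]=0
  ys,xs=np.where(m);print('scene orange px',xs.mean(),ys.mean(),len(xs),ray(b,(xs.mean(),ys.mean()),.084))
for p,r in((a,(340,190,425,270)),(b,(215,225,290,295))):
  h=cv2.cvtColor(p['frame'],cv2.COLOR_RGB2HSV);m=((h[...,0]>100)&(h[...,0]<130)&(h[...,1]>110)&(h[...,2]>60)).astype(np.uint8)
  k=np.zeros_like(m);k[r[1]:r[3],r[0]:r[2]]=m[r[1]:r[3],r[0]:r[2]]
  n,l,s,c=cv2.connectedComponentsWithStats(k)
  for i in range(1,n):
    if s[i,4]>5: print('blue',s[i],c[i].round(1),ray(p,c[i],.082).round(4))
E
```

```text
stand 1817 ctr [507.8 195.1] size [ 64.2 202.5] ang 88.2
orange 49 ctr [445.4 194.5] size [28.3  7.1] ang 85.7
green 48 ctr [505.4 194.6] size [28.6  7.3] ang 85.7
dock 2453 ctr [ 545.3 -187.7] size [123.3 135.7] ang 13.7
scene orange px 433.35915492957747 262.6619718309859 142 [0.44756414 0.19711477 0.084     ]
blue [395 216   4   6  13] [396.6 218.5] [ 0.551  -0.2156  0.082 ]
blue [373 224   2   5   7] [373.6 225.9] [ 0.5368 -0.1582  0.082 ]
blue [235 239   7  19  66] [238.5 247.6] [ 0.5663 -0.2046  0.082 ]
blue [263 242   3  14  29] [263.7 247.4] [ 0.5441 -0.1544  0.082 ]
blue [273 289   4   4   6] [274.7 290.7] [ 0.6501 -0.0713  0.082 ]
```

View pics/crop.png

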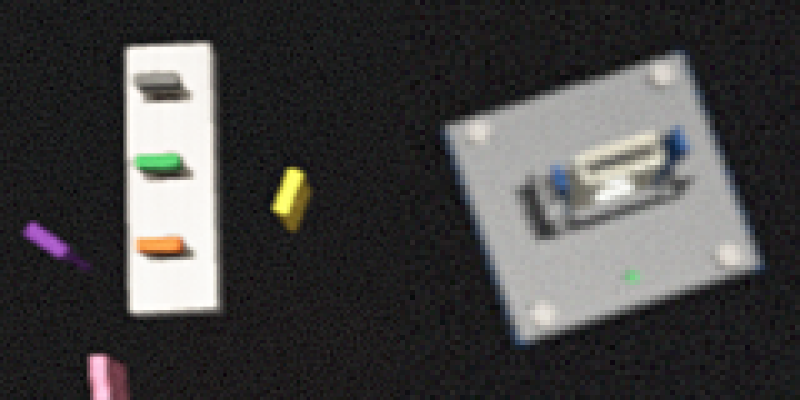

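The crop confirms it: the orange bar stands in the stand's lower slot at crop (160,245), while yellow, purple and pink stand off the stand. The dock and cassette are yawed about 13.7°, with catches at crop (560,180) and (677,143). I'll grip the bar across its 32 mm (y), and set out now.

```bash
python3 -m crank '[[0.4,[1.4,-3,0],[0,0,0.036]],[0.4,[1.4,-3,0],[0,0,0.036]],[0.4,[1.4,-3,0],[0,0,0.036]],[0.4,[1.4,-3,0],[0,0,0.036]],[0.4,[1.4,-3,0],[0,0,0.036]],[0.4,[1.4,-3,0],[0,0,0.036]],[0.4,[1.4,-3,0],[0,0,0.036]],[0.4,[1.4,-3,0],[0,0,0.036]],[0.4,[1.4,-3,0],[0,0,0.036]],[0.4,[1.3,-3,0],[0,0,0.036]],[0.4,[1.3,-3,0],[0,0,0.036]],[0.4,[1.3,-3,0],[0,0,0.036]]]' 30
cat > st.py <<'E'
from h import *
from scipy.spatial.transform import Rotation as R
def st():
    o=telemetry.get_obs();r=R.from_quat(o['ee_rot']).as_matrix()
    print('t',round(o['clock'],2),'pos',o['position'].round(4),'approach',r[:,0].round(3),'jawyaw',np.degrees(np.arctan2(r[1,2],r[0,2])).round(1),'jaw z',r[2,2].round(3),'F',o['ft_force'].round(1),'T',o['torque'].round(2),'w',round(o['grip_width'],3));return o
E
python3 -c "
from st import *
st()"
```

```text
clock: 2.4
position: [0.4489, 0.1954, 0.2316]
ee_rot: [-0.491, 0.509, 0.491, 0.509]
ft_force: [0.8, 0.4, -0.7]
grip_width: 0.599
t 2.4 pos [0.4489 0.1954 0.2316] approach [ 0.  0. -1.] jawyaw 87.9 jaw z 0.0 F [ 0.8  0.4 -0.7] T [ 0.01 -0.01 -0.  ] w 0.599
```

```bash
python3 -m crank '[[0.4,[-0.1,0.1,-3],[0,0,0]],[0.4,[-0.1,0,-3],[0,0,0]],[0.4,[0,0,-3],[0,0,0]],[0.4,[0,0,-2],[0,0,0]],[0.4,[0,0,0],[0,0,0]]]'
python3 - <<'E'
from st import *
st();b=viewer.camera('scene');save(b,'s2',(370,180,490,300),4)
for n in('bar_orange','stand'): find(b,n)
E
```

```text
clock: 2.82
position: [0.4442, 0.1968, 0.1176]
ee_rot: [-0.49, 0.512, 0.491, 0.507]
ft_force: [-1.0, -0.3, -0.1]
grip_width: 0.602
t 2.82 pos [0.4442 0.1968 0.1176] approach [-0.005 -0.003 -1.   ] jawyaw 87.8 jaw z -0.004 F [-1.  -0.3 -0.1] T [-0.06  0.02 -0.01] w 0.602
bar_orange call 0.87 [0.4463 0.1996 0.0837]
bar_orange call 0.65 [0.478  0.1047 0.0699]
bar_orange call 0.64 [0.3543 0.2402 0.0709]
stand call 0.88 [0.5068 0.1967 0.0029]
```

View pics/s2.png

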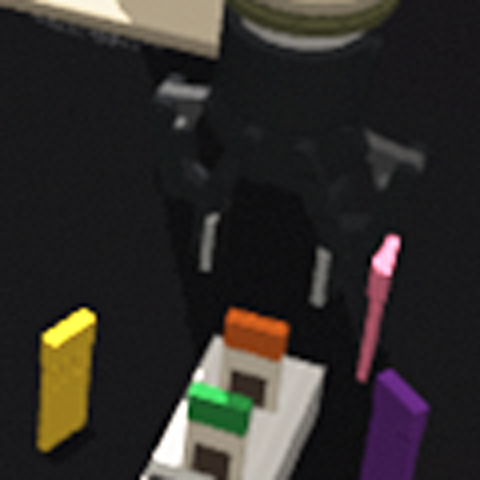

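The fingers at crop (207,242) and (320,275) straddle the orange bar at (257,332). Descend and close.

```bash
python3 -m crank '[[0.4,[0.2,0.1,-1.4],[0,0,0]],[0.4,[0,0,-1.5],[0,0,0]],[0.4,[0,0,-1.5],[0,0,0]],[0.4,[0,0,0],[0,0,0]],[1,[0,0,0],[0,0,0]],[1,[0,0,0],[0,0,0]],[1,[0,0,0],[0,0,0]],[1,[0,0,0],[0,0,0]],[1,[0,0,0],[0,0,0]],[1,[0,0,0],[0,0,0]]]' 40
python3 -c "
from st import *
st()"
```

```text
clock: 3.8
position: [0.4496, 0.1993, 0.079]
ee_rot: [-0.49, 0.509, 0.49, 0.511]
ft_force: [-0.6, -2.6, 6.5]
grip_width: 0.359
t 3.8 pos [0.4496 0.1993 0.079 ] approach [ 0.002  0.001 -1.   ] jawyaw 87.8 jaw z 0.001 F [-0.6 -2.6  6.5] T [-0.48  0.07  0.03] w 0.359
```

```bash
python3 -m crank '[[1,[0,0,0.3],[0,0,0]],[1,[0,0,0.6],[0,0,0]],[1,[0,0,1],[0,0,0]],[1,[0,0,1.5],[0,0,0]],[1,[0,0,2],[0,0,0]],[1,[0,0,2],[0,0,0]],[1,[0,0,2],[0,0,0]],[1,[0,0,2],[0,0,0]],[1,[0,0,0],[0,0,0]],[1,[0,0,0],[0,0,0]]]'
python3 - <<'E'
from st import *
o=st();b=viewer.camera('scene');save(b,'s3',(380,150,480,250),5);t=viewer.camera('top')
for p in(b,t):
  for n in('bar_orange','plate_orange','slot_mouth','cassette'): find(p,n,k=2)
E
```

```text
clock: 4.63
position: [0.449, 0.1994, 0.193]
ee_rot: [-0.49, 0.509, 0.49, 0.511]
ft_force: [-0.3, -0.4, -1.4]
grip_width: 0.361
t 4.63 pos [0.449  0.1994 0.193 ] approach [ 0.002  0.002 -1.   ] jawyaw 87.8 jaw z 0.002 F [-0.3 -0.4 -1.4] T [-0.05  0.    0.01] w 0.361
bar_orange call 0.97 [0.4467 0.2011 0.1988]
bar_orange call 0.95 [0.4567 0.2781 0.072 ]
plate_orange call 0.74 [0.4557 0.275  0.0031]
plate_orange call 0.68 [ 0.4806  0.1062 -0.0021]
slot_mouth call 0.93 [ 0.5445 -0.1928  0.0875]
cassette call 0.83 [ 0.5433 -0.1886  0.0076]
bar_orange call 0.55 [0.4817 0.1088 0.0695]
plate_orange call 0.67 [0.482  0.103  0.0032]
slot_mouth call 0.66 [ 0.5409 -0.1852  0.0872]
cassette call 0.64 [ 0.5453 -0.1882  0.0107]
```

View pics/s3.png

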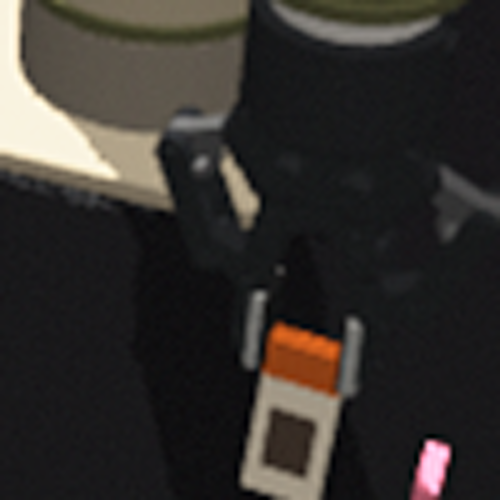

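The plate is held squarely in the fingers, bar at crop (303,358), with the fingertips near the bar's underside. Carry it above the cassette.

```bash
python3 -m crank '[[1,[0.5,-1.5,0],[0,0,0.023]],[1,[0.8,-3,0],[0,0,0.023]],[1,[0.8,-3.5,0],[0,0,0.023]],[1,[0.8,-3.5,0],[0,0,0.023]],[1,[0.8,-3.5,0],[0,0,0.023]],[1,[0.8,-3.5,0],[0,0,0.023]],[1,[0.9,-3.5,0],[0,0,0.023]],[1,[0.9,-3.5,0],[0,0,0.023]],[1,[0.9,-3.5,0],[0,0,0.023]],[1,[0.9,-3.5,0],[0,0,0.023]],[1,[0.9,-3.3,0],[0,0,0.023]],[1,[0.8,-3,0],[0,0,0.024]]]'
python3 -m crank '[[1,[0,0,0],[0,0,0]],[1,[0,0,0],[0,0,0]],[1,[0,0,0],[0,0,0]]]'
python3 - <<'E'
from st import *
o=st();b=viewer.camera('scene');save(b,'s4',(210,170,310,270),6);t=viewer.camera('top');print(px(b,o['position']),px(b,[.5452,-.1886,.086]))
for p in(b,t):
  for n in('bar_orange','plate_orange','slot_mouth','cassette'): find(p,n,k=2)
E
```

```text
clock: 6.13
position: [0.5466, -0.1912, 0.1913]
ee_rot: [0.556, -0.437, -0.556, -0.437]
ft_force: [0.2, -0.3, -0.3]
grip_width: 0.356
clock: 6.38
position: [0.5464, -0.1884, 0.191]
ee_rot: [-0.556, 0.437, 0.556, 0.437]
ft_force: [0.8, 0.4, -0.5]
grip_width: 0.359
t 6.38 pos [ 0.5464 -0.1884  0.191 ] approach [-0.001  0.    -1.   ] jawyaw 103.6 jaw z 0.001 F [ 0.8  0.4 -0.5] T [0.02 0.04 0.01] w 0.359
[244.2311983  204.48691122] [249.54206456 242.2042849 ]
bar_orange call 0.79 [ 0.5435 -0.1906  0.195 ]
bar_orange call 0.68 [0.4571 0.2817 0.0749]
plate_orange call 0.91 [ 0.5442 -0.194   0.12  ]
plate_orange call 0.79 [0.4597 0.2767 0.0007]
slot_mouth call 0.8 [ 0.5461 -0.1886  0.0871]
cassette call 0.89 [ 0.5432 -0.1912  0.0081]
cassette call 0.58 [0.5074 0.198  0.0013]
bar_orange call 0.57 [0.3551 0.2419 0.0738]
bar_orange call 0.52 [0.4825 0.1053 0.0712]
plate_orange call 0.64 [4.760e-01 1.041e-01 4.000e-04]
plate_orange call 0.62 [0.3557 0.2456 0.0016]
```

View pics/s4.png

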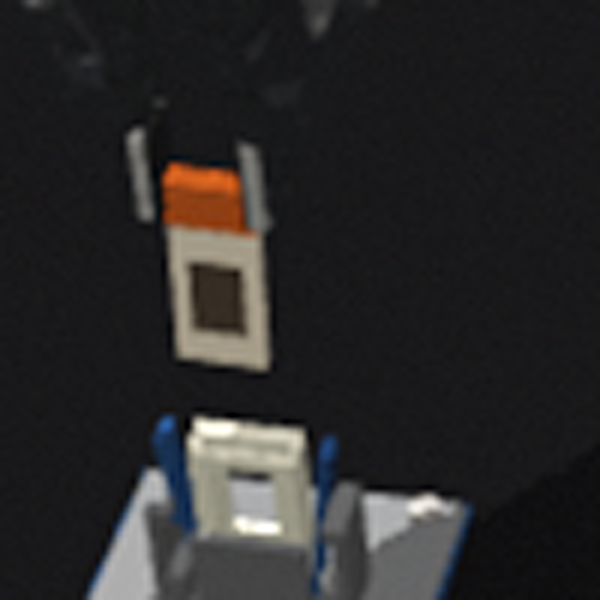

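The plate's lower edge is at crop (178,357)–(268,370), and the cassette rim at (187–305, 420–450), with blue catches either side. I'll fit both models by their projected outlines to get the relative offset.

```bash
cat > fit.py <<'E'
from st import *
from scipy.optimize import minimize
def box(c,yaw,sx,sy,z0,z1):
    r=R.from_euler('z',yaw).as_matrix();return np.array([c+r@[a*sx/2,b*sy/2,z] for a in(-1,1) for b in(-1,1) for z in(z0,z1)])
def hullmask(p,Xs,s=8,roi=None):
    x0,y0,x1,y1=roi;m=np.zeros(((y1-y0)*s,(x1-x0)*s),np.uint8)
    for X in Xs:
        q=np.array([px(p,x) for x in X]);q=((q+.5-[x0,y0])*s*16).astype(np.int32)
        cv2.fillConvexPoly(m,cv2.convexHull(q),255,shift=4)
    return cv2.resize(m,(x1-x0,y1-y0),interpolation=cv2.INTER_AREA)/255.
E
python3 - <<'E'
from fit import *
b=viewer.camera('scene');o=st()
h=cv2.cvtColor(b['frame'],cv2.COLOR_RGB2HSV).astype(float)
f=b['frame'].astype(float)
# orange bar: soft mask by saturation of red
roi=(230,190,262,215)
sub=f[roi[1]:roi[3],roi[0]:roi[2]];m=np.clip((sub[...,0]-sub[...,2]-20)/120,0,1)
yaw=np.radians(13.6);P=o['position']
def cost(v): return ((hullmask(b,[box(np.r_[v[:2],0],yaw,.010,.032,v[2]-.010,v[2]+.010)],roi=roi)-m)**2).sum()
for z in(P[2]+.004,P[2]+.008):
  r=minimize(lambda u:cost([u[0],u[1],z]),[P[0]-.002,P[1]],method='Nelder-Mead',options=dict(initial_simplex=[[P[0]-.006,P[1]],[P[0]+.004,P[1]-.003],[P[0],P[1]+.005]]));print('bar z',round(z,4),'xy-TCP',((r.x-P[:2])*1000).round(1),r.fun.round(2))
bl=f[:,:,:].min(2)
np.set_printoptions(linewidth=250)
print('plate bottom+rim cols 236..266 rows 220..262 (min rgb)');print(bl[222:256,236:266].astype(int))
for c in((.5452,-.1886),):
  print('rim',[px(b,x).round(1).tolist() for x in box(np.r_[c,0],yaw,.015,.040,.010,.086)[1::2]])
print('blade bottom front',[px(b,x).round(1).tolist() for x in box(np.r_[P[:2],0]-[.002,0,0],yaw,.005,.032,P[2]-.066,P[2])[4::2]])
E
```

```text
t 6.93 pos [ 0.5465 -0.1888  0.1914] approach [ 0.  0. -1.] jawyaw 103.7 jaw z 0.0 F [-0.1  0.1 -1.2] T [-0.04 -0.   -0.03] w 0.357
bar z 0.1954 xy-TCP [-0.9  0.7] 34.54
bar z 0.1994 xy-TCP [3.8 2.9] 35.93
plate bottom+rim cols 236..266 rows 220..262 (min rgb)
[[ 22  20  54 ...  25  25  24]
 [ 24  20  45 ...  24  24  24]
 [ 21  20  33 ...  27  24  22]
 ...
 [149 128  80 ...  36  40  84]
 [ 96 101  79 ...  22  61  99]
 [ 85  84  64 ...  14  74 103]]
rim [[241.7, 239.0], [259.3, 241.0], [239.7, 243.4], [257.5, 245.5]]
blade bottom front [[240.2, 228.1], [254.7, 229.7]]
```

```bash
python3 -m crank '[[1,[-0.1,0.1,-0.8],[0,0,0]],[1,[0,0.1,-0.8],[0,0,0]],[1,[0,0,-0.8],[0,0,0]],[1,[0,0,0],[0,0,0]],[1,[0,0,0],[0,0,0]]]'
cat > ov.py <<'E'
from fit import *
import sys
def ov(name,cas,plate,roi=(222,190,282,250),s=10,yaw=np.radians(13.7)):
    b=viewer.camera('scene');x0,y0,x1,y1=roi
    I=cv2.resize(b['frame'][y0:y1,x0:x1,::-1],None,fx=s,fy=s,interpolation=cv2.INTER_CUBIC);I=np.clip(I*1.3,0,255).astype(np.uint8)
    def poly(X,col):
        q=((np.array([px(b,x) for x in X])+.5-[x0,y0])*s).astype(np.int32);cv2.polylines(I,[q],True,col,1)
    B=box(np.r_[cas,0],yaw,.015,.040,.010,.086);poly(B[[1,3,7,5]],(0,0,255));poly(B[[5,7,6,4]],(0,0,255))
    B=box(np.r_[plate[:2],0],yaw,.005,.032,plate[2],plate[2]+.062);poly(B[[4,6,7,5]],(0,255,0))
    cv2.imwrite('pics/'+name+'.png',I)
E
python3 - <<'E'
from ov import *
o=st();P=o['position'];ov('s5',(.5452,-.1886),(P[0]-.002,P[1],P[2]-.069))
E
```

```text
clock: 7.35
position: [0.545, -0.1869, 0.1665]
ee_rot: [-0.555, 0.437, 0.556, 0.437]
ft_force: [0.3, -0.0, 0.3]
grip_width: 0.361
t 7.35 pos [ 0.545  -0.1869  0.1665] approach [-0.002  0.    -1.   ] jawyaw 103.6 jaw z 0.001 F [ 0.3 -0.   0.3] T [0.   0.04 0.01] w 0.361
```

View pics/s5.png

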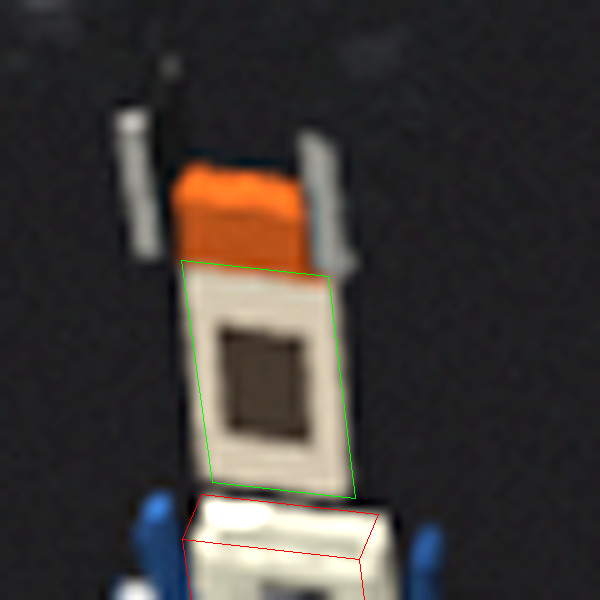

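```bash
cat > edge.py <<'E'
from fit import *
def edges(g,rows,xl,xr,th):
    L=[];Rr=[]
    for y in rows:
        v=g[y,xl:xr];i=np.where(v>th)[0]
        a,b=i[0],i[-1]
        L.append(xl+a-(v[a]-th)/(v[a]-v[a-1]) if a>0 else np.nan);Rr.append(xl+b+(v[b]-th)/(v[b]-v[b+1]) if b<len(v)-1 else np.nan)
    rows=np.array(list(rows));return np.polyfit(rows,L,1),np.polyfit(rows,Rr,1),np.round(L,2),np.round(Rr,2)
E
python3 - <<'E'
from edge import *
o=st();P=o['position'];g=np.mean([viewer.camera('scene')['frame'].astype(float) for _ in range(3)],0)
b=viewer.camera('scene');r=g[...,0]
l,rr,L,Q=edges(r,range(221,237),234,262,110);print('blade',l[0].round(3),rr[0].round(3),'at y236',np.polyval(l,236).round(2),np.polyval(rr,236).round(2),Q)
l,rr,L,Q=edges(r,range(244,254),236,266,100);print('cass',l[0].round(3),rr[0].round(3),L,Q)
yaw=np.radians(13.7)
for nm,B in(('cas',box(np.array([.5452,-.1886,0]),yaw,.015,.040,.010,.086)),('blade',box(np.array([P[0]-.002,P[1],0]),yaw,.005,.032,P[2]-.069,P[2]-.007))):
  q=np.array([px(b,x) for x in B]);print(nm,'front left bot/top',q[4].round(2),q[5].round(2),'front right',q[6].round(2),q[7].round(2),'back right',q[2].round(2),q[3].round(2))
print(r[236:250:1,236:266].astype(int).tolist())
E
```

```text
t 7.4 pos [ 0.5453 -0.187   0.167 ] approach [-0.001  0.    -1.   ] jawyaw 103.6 jaw z 0.0 F [-0.2 -0.4  0.2] T [ 0.   -0.01  0.03] w 0.359
blade 0.079 0.065 at y236 241.16 255.89 [255.02 255.06 255.09 255.12 255.17 255.22 255.26 255.3  255.35 255.43
 255.52 255.58 255.72 255.88 255.9  255.95]
cass nan 0.245 [240.58 240.75 240.84 240.88    nan    nan    nan    nan    nan 236.46] [260.46 260.21 260.2  260.38 260.57 260.82 260.93 261.78 262.29 262.23]
cas front left bot/top [243.45 268.62] [239.73 243.44] front right [260.58 270.68] [257.49 245.47] back right [262.32 266.14] [259.32 240.97]
blade front left bot/top [242.62 237.66] [239.45 215.4 ] front right [256.87 239.27] [254.15 216.98] back right [257.49 237.77] [254.79 215.5 ]
[[25, 24, 23, 22, 17, 103, 160, 168, 166, 165, 164, 164, 164, 164, 164, 164, 164, 164, 165, 160, 107, 21, 22, 24, 24, 24, 24, 24, 24, 25], [24, 24, 24, 23, 19, 72, 117, 134, 145, 151, 157, 164, 169, 167, 167, 165, 165, 164, 165, 162, 110, 23, 23, 23, 25, 24, 24, 25, 22, 24], [23, 24, 22, 23, 21, 29, 31, 44, 72, 88, 98, 116, 124, 127, 132, 144, 151, 160, 170,
[... 872 characters left out ...]
23, 24, 23, 19, 22, 126, 189, 194, 182, 186, 203, 208, 196, 196, 203, 197, 187, 174, 180, 183, 171, 166, 183, 175, 113, 48, 19, 29, 33, 25], [22, 24, 22, 21, 25, 114, 163, 164, 163, 169, 180, 186, 180, 176, 182, 187, 183, 179, 192, 203, 203, 197, 196, 167, 110, 60, 21, 29, 27, 22], [32, 32, 22, 21, 14, 112, 159, 154, 153, 151, 151, 152, 144, 147, 156, 161, 167, 172, 176, 182, 187, 187, 184, 158, 117, 70, 19, 23, 20, 15], [103, 52, 18, 21, 15, 113, 161, 155, 154, 147, 148, 138, 97, 94, 110, 113, 117, 122, 132, 147, 152, 152, 147, 135, 124, 82, 19, 23, 19, 14], [165, 97, 18, 21, 14, 90, 146, 156, 155, 144, 145, 135, 95, 81, 75, 65, 45, 44, 74, 126, 155, 154, 149, 137, 134, 92, 18, 23, 22, 18]]
```

Measured from edges: the plate's bar is laterally aligned, but the blade hangs about 3° tilted, its lower edge ~2.7 mm toward −y, and about 2 mm short in x. I'll correct the roll and x, then check again.

```bash
python3 -m crank '[[1,[0.1,0,0],[0.024,0.006,0]],[1,[0.1,0.05,0],[0.024,0.006,0]],[1,[0,0,0],[0,0,0]],[1,[0,0,0],[0,0,0]],[1,[0,0,0],[0,0,0]]]'
python3 - <<'E'
from edge import *
o=st();P=o['position'];g=np.mean([viewer.camera('scene')['frame'].astype(float) for _ in range(3)],0)
b=viewer.camera('scene');r=g[...,0]
l,rr,L,Q=edges(r,range(221,236),234,262,110);print('blade',l[0].round(3),rr[0].round(3),'at y236',np.polyval(l,236).round(2),np.polyval(rr,236).round(2))
yaw=np.radians(13.7)
for z in(.069,.068):
  q=np.array([px(b,x) for x in box(np.array([.5453,-.1874,0]),yaw,.005,.032,P[2]-z,P[2])]);print('wanted bottom: left/right front',q[4].round(2),q[6].round(2),'back right',q[2].round(2))
print(r[235:242,240:258].astype(int).tolist())
E
```

```text
clock: 8.02
position: [0.5475, -0.1864, 0.1674]
ee_rot: [-0.542, 0.426, 0.569, 0.447]
ft_force: [-1.3, 0.2, -0.8]
grip_width: 0.363
t 8.02 pos [ 0.5475 -0.1864  0.1674] approach [-0.012  0.047 -0.999] jawyaw 103.6 jaw z 0.049 F [-1.3  0.2 -0.8] T [-0.05 -0.   -0.  ] w 0.363
blade 0.137 0.127 at y236 242.27 257.05
wanted bottom: left/right front [241.99 238.04] [256.25 239.65] back right [256.87 238.15]
wanted bottom: left/right front [241.94 237.69] [256.21 239.3 ] back right [256.83 237.8 ]
[[22, 17, 107, 162, 166, 167, 167, 168, 160, 153, 152, 146, 133, 139, 158, 166, 160, 107], [23, 18, 81, 147, 166, 165, 163, 164, 165, 165, 166, 166, 166, 165, 165, 164, 162, 114], [24, 19, 66, 139, 169, 166, 165, 165, 163, 165, 163, 164, 164, 164, 164, 164, 162, 121], [22, 19, 46, 100, 131, 134, 142, 149, 156, 164, 166, 167, 166, 167, 166, 167, 166, 123], [22, 17, 80, 110, 88, 72, 90, 93, 92, 109, 116, 120, 122, 129, 135, 144, 151, 107], [21, 11, 165, 232, 223, 188, 157, 151, 138, 120, 101, 104, 90, 69, 65, 80, 89, 56], [20, 27, 171, 248, 251, 235, 213, 215, 214, 201, 189, 189, 179, 161, 152, 151, 149, 143]]
```

Blade is now vertical (lean .13 as predicted), ~1 mm too far in +y and x. Small correction, then descend gently, watching force.

```bash
python3 -m crank '[[1,[-0.07,-0.09,-0.2],[0,0,0]],[1,[0,0,-0.2],[0,0,0]],[1,[0,0,-0.2],[0,0,0]],[1,[0,0,-0.2],[0,0,0]],[1,[0,0,-0.2],[0,0,0]],[1,[0,0,-0.2],[0,0,0]],[1,[0,0,-0.2],[0,0,0]],[1,[0,0,0],[0,0,0]]]'
python3 -c "
from st import *
st()"
python3 -m crank '[[1,[0,0,-0.1],[0,0,0]],[1,[0,0,-0.1],[0,0,0]],[1,[0,0,-0.1],[0,0,0]],[1,[0,0,0],[0,0,0]]]'
python3 -c "
from st import *
st()"
```

```text
clock: 8.88
position: [0.5466, -0.1873, 0.1528]
ee_rot: [-0.542, 0.426, 0.57, 0.448]
ft_force: [0.2, 1.1, -0.5]
grip_width: 0.363
t 8.88 pos [ 0.5466 -0.1873  0.1528] approach [-0.013  0.048 -0.999] jawyaw 103.6 jaw z 0.05 F [ 0.2  1.1 -0.5] T [-0.03  0.    0.04] w 0.363
clock: 9.22
position: [0.5467, -0.1873, 0.1501]
ee_rot: [-0.542, 0.426, 0.57, 0.448]
ft_force: [0.5, 0.1, -0.5]
grip_width: 0.364
t 9.22 pos [ 0.5467 -0.1873  0.1501] approach [-0.012  0.048 -0.999] jawyaw 103.6 jaw z 0.05 F [ 0.5  0.1 -0.5] T [-0.08 -0.03 -0.08] w 0.364
```

```bash
python3 -m crank '[[1,[0,0,-0.15],[0,0,0]],[1,[0,0,-0.15],[0,0,0]],[1,[0,0,-0.15],[0,0,0]],[1,[0,0,-0.15],[0,0,0]],[1,[0,0,0],[0,0,0]]]'
python3 - <<'E'
from st import *
st();b=viewer.camera('scene');save(b,'s6',(225,195,285,255),10)
E
```

```text
clock: 9.63
position: [0.5466, -0.1873, 0.1439]
ee_rot: [-0.542, 0.426, 0.57, 0.448]
ft_force: [-0.6, 0.5, -1.4]
grip_width: 0.358
t 9.63 pos [ 0.5466 -0.1873  0.1439] approach [-0.013  0.048 -0.999] jawyaw 103.7 jaw z 0.05 F [-0.6  0.5 -1.4] T [-0.02 -0.01 -0.07] w 0.358
```

View pics/s6.png

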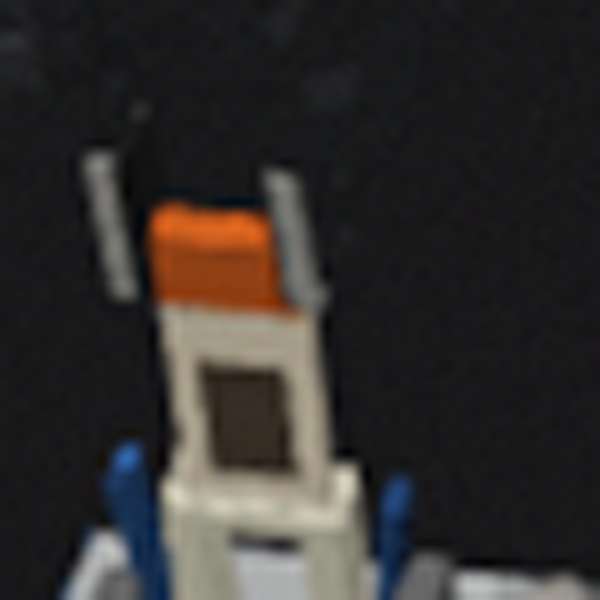

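The blade has entered the slot: its lower edge is hidden behind the front rim at crop (165–358, 490), no force. Continue gently.

```bash
python3 -m crank '[[1,[0,0,-0.2],[0,0,0]],[1,[0,0,-0.2],[0,0,0]],[1,[0,0,-0.2],[0,0,0]],[1,[0,0,-0.2],[0,0,0]],[1,[0,0,0],[0,0,0]]]'
python3 -c "
from st import *
st()"
python3 -m crank '[[1,[0,0,-0.2],[0,0,0]],[1,[0,0,-0.2],[0,0,0]],[1,[0,0,-0.2],[0,0,0]],[1,[0,0,-0.2],[0,0,0]],[1,[0,0,0],[0,0,0]]]'
python3 -c "
from st import *
st()"
```

```text
clock: 10.1
position: [0.5465, -0.1873, 0.1358]
ee_rot: [-0.542, 0.426, 0.57, 0.448]
ft_force: [-0.6, -1.0, -0.7]
grip_width: 0.358
t 10.1 pos [ 0.5465 -0.1873  0.1358] approach [-0.013  0.048 -0.999] jawyaw 103.6 jaw z 0.05 F [-0.6 -1.  -0.7] T [-0.04 -0.05  0.01] w 0.358
clock: 10.52
position: [0.5466, -0.1873, 0.1278]
ee_rot: [-0.542, 0.426, 0.57, 0.448]
ft_force: [-0.5, 0.4, -0.3]
grip_width: 0.36
t 10.52 pos [ 0.5466 -0.1873  0.1278] approach [-0.013  0.048 -0.999] jawyaw 103.6 jaw z 0.05 F [-0.5  0.4 -0.3] T [-0.04 -0.04 -0.01] w 0.36
```

```bash
python3 -m crank '[[1,[0,0,-0.2],[0,0,0]],[1,[0,0,-0.2],[0,0,0]],[1,[0,0,-0.2],[0,0,0]],[1,[0,0,-0.2],[0,0,0]],[1,[0,0,-0.2],[0,0,0]],[1,[0,0,0],[0,0,0]]]'
python3 -c "
from st import *
st()"
python3 -m crank '[[1,[0,0,-0.2],[0,0,0]],[1,[0,0,-0.2],[0,0,0]],[1,[0,0,-0.2],[0,0,0]],[1,[0,0,-0.2],[0,0,0]],[1,[0,0,-0.2],[0,0,0]],[1,[0,0,0],[0,0,0]]]'
python3 -c "
from st import *
st()"
```

```text
clock: 11.02
position: [0.5466, -0.1873, 0.1178]
ee_rot: [-0.542, 0.426, 0.57, 0.448]
ft_force: [0.4, -0.8, -0.5]
grip_width: 0.365
t 11.02 pos [ 0.5466 -0.1873  0.1178] approach [-0.013  0.048 -0.999] jawyaw 103.6 jaw z 0.05 F [ 0.4 -0.8 -0.5] T [-0.08 -0.01 -0.  ] w 0.365
clock: 11.52
position: [0.5465, -0.1873, 0.1078]
ee_rot: [-0.542, 0.426, 0.57, 0.448]
ft_force: [0.0, 0.2, -1.2]
grip_width: 0.364
t 11.52 pos [ 0.5465 -0.1873  0.1078] approach [-0.013  0.048 -0.999] jawyaw 103.7 jaw z 0.05 F [ 0.   0.2 -1.2] T [-0.1  -0.01  0.02] w 0.364
```

```bash
python3 -m crank '[[1,[0,0,-0.1],[0,0,0]],[1,[0,0,-0.1],[0,0,0]],[1,[0,0,-0.1],[0,0,0]],[1,[0,0,-0.1],[0,0,0]],[1,[0,0,-0.1],[0,0,0]],[1,[0,0,-0.1],[0,0,0]],[1,[0,0,-0.1],[0,0,0]],[1,[0,0,-0.1],[0,0,0]],[1,[0,0,-0.1],[0,0,0]],[1,[0,0,0],[0,0,0]]]'
python3 -c "
from st import *
st()"
python3 -m crank '[[1,[0,0,-0.1],[0,0,0]],[1,[0,0,-0.1],[0,0,0]],[1,[0,0,-0.1],[0,0,0]],[1,[0,0,0],[0,0,0]]]'
python3 -c "
from st import *
st()"
```

```text
clock: 12.35
position: [0.5467, -0.1873, 0.0991]
ee_rot: [-0.542, 0.426, 0.57, 0.448]
ft_force: [-0.3, -0.4, -0.3]
grip_width: 0.358
t 12.35 pos [ 0.5467 -0.1873  0.0991] approach [-0.012  0.048 -0.999] jawyaw 103.6 jaw z 0.05 F [-0.3 -0.4 -0.3] T [-0.04 -0.    0.01] w 0.358
clock: 12.68
position: [0.5467, -0.1873, 0.0961]
ee_rot: [-0.542, 0.426, 0.57, 0.448]
ft_force: [-0.1, 0.3, -0.8]
grip_width: 0.356
t 12.68 pos [ 0.5467 -0.1873  0.0961] approach [-0.012  0.048 -0.999] jawyaw 103.7 jaw z 0.05 F [-0.1  0.3 -0.8] T [-0.07  0.05 -0.02] w 0.356
```

```bash
for i in 1 2 3 4; do python3 -m crank '[[1,[0,0,-0.1],[0,0,0]],[1,[0,0,0],[0,0,0]]]' | grep -E "pos|force"; done
```

```text
position: [0.5467, -0.1873, 0.0952]
ft_force: [0.2, -0.2, -0.4]
position: [0.5471, -0.1874, 0.0947]
ft_force: [-0.6, 0.4, 2.3]
position: [0.5478, -0.1874, 0.0946]
ft_force: [-0.8, 1.5, 9.6]
position: [0.5484, -0.1873, 0.0945]
ft_force: [-3.2, 2.1, 16.4]
```

Contact force appears at TCP z 0.0946, exactly the predicted home height (0.095). Relieve, open, retreat, and look.

```bash
python3 -m crank '[[1,[0,0,0.2],[0,0,0]],[1,[0,0,0.08],[0,0,0]],[0.6,[0,0,0],[0,0,0]],[0.5,[0,0,0],[0,0,0]],[0.4,[0,0,0],[0,0,0]],[0.4,[0,0,0],[0,0,0]],[0.4,[0,0,0],[0,0,0]]]'
python3 -m crank '[[0.4,[0,0,0.5],[0,0,0]],[0.4,[0,0,1],[0,0,0]],[0.4,[0,0,2],[-0.024,-0.006,0]],[0.2,[0,0,2.5],[-0.024,-0.006,0]],[0,[0,0,1.5],[0,0,0]],[0,[0,0,0],[0,0,0]],[0,[0,0,0],[0,0,0]]]'
python3 - <<'E'
from ov import *
o=st();ov('s7',(.5452,-.1878),(.5452,-.1878,.026),roi=(222,205,282,265))
p=viewer.camera('scene')
for n in('bar_orange','slot_mouth','cassette','pad_left','pad_right','plate_orange'): find(p,n,k=2)
p=viewer.camera('top')
for n in('cassette','pad_left','pad_right'): find(p,n,k=1)
E
```

```text
clock: 13.93
position: [0.5467, -0.1874, 0.095]
ee_rot: [-0.542, 0.426, 0.57, 0.448]
ft_force: [-0.3, -0.0, -0.7]
grip_width: 0.595
clock: 14.52
position: [0.5474, -0.1875, 0.1716]
ee_rot: [0.557, -0.436, -0.555, -0.438]
ft_force: [0.0, 0.5, -0.6]
grip_width: 1.003
t 14.52 pos [ 0.5474 -0.1875  0.1716] approach [ 0.002  0.    -1.   ] jawyaw 103.7 jaw z -0.001 F [ 0.   0.5 -0.6] T [ 0.05 -0.01  0.01] w 1.003
bar_orange call 0.8 [ 0.5422 -0.1862  0.0988]
bar_orange call 0.75 [0.4813 0.1043 0.0681]
slot_mouth call 0.83 [ 0.5461 -0.1899  0.0889]
cassette call 0.81 [ 0.5419 -0.1896  0.0088]
cassette call 0.67 [ 0.5307  0.4156 -0.0018]
pad_left call 0.38 [ 0.5355 -0.1541  0.0677]
pad_right call 0.43 [ 0.5533 -0.2132  0.0691]
plate_orange call 0.82 [ 0.544  -0.1893  0.0243]
plate_orange call 0.7 [0.3521 0.2416 0.0009]
```

View pics/s7.png

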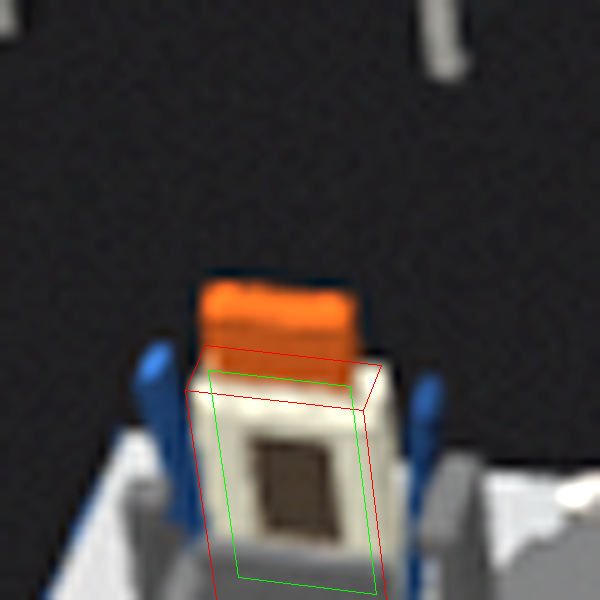

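Plate sits home: its bar is just above the rim at crop (200–355, 285–390) and the sample patch shows in the cassette window. Catches are at (160,440) and (420,480). I'll check where the fingertips really are versus TCP from s6/s7 before the pinch depth.

```bash
python3 - <<'E'
from fit import *
b=viewer.camera('scene');yaw=np.radians(13.7);x=np.array([np.cos(yaw),np.sin(yaw),0]);y=np.array([-x[1],x[0],0])
for d in(0,.006,.013): 
  print(d,'open',[px(b,np.array([.5474,-.1875,.1716+d])+y*k+x*.011).round(1).tolist() for k in(.0425,.050)],'held',[px(b,np.array([.5466,-.1873,.1439+d])+y*k+x*.011+[0,0,.0008]).round(1).tolist() for k in(.016,.024)])
m=b['frame'];g=m.astype(int).min(2)
print(g[195:216,258:274].tolist())
# cassette lateral: blue pads px
h=cv2.cvtColor(m,cv2.COLOR_RGB2HSV);k=((h[...,0]>100)&(h[...,0]<130)&(h[...,1]>110)&(h[...,2]>60)).astype(np.uint8);k[:235]=0;k[262:]=0;k[:,:230]=0;k[:,270:]=0
n,l,s,c=cv2.connectedComponentsWithStats(k);print(s[1:].tolist())
for c0 in((.5452,-.1878),):
  c0=np.r_[c0,0];print('pad tops centre L/R pred',[px(b,c0+y*k+[0,0,.086]).round(1).tolist() for k in(.031,-.031)])
E
```

```text
0 open [[263.7, 217.6], [267.3, 218.0]] held [[252.9, 226.1], [256.5, 226.5]]
0.006 open [[263.5, 215.3], [267.0, 215.7]] held [[252.6, 223.8], [256.3, 224.3]]
0.013 open [[263.2, 212.7], [266.7, 213.1]] held [[252.3, 221.3], [256.0, 221.7]]
[[23, 24, 26, 26, 24, 24, 24, 25, 25, 28, 27, 25, 24, 24, 24, 25], [23, 25, 22, 26, 24, 25, 25, 25, 25, 25, 26, 25, 25, 24, 23, 24], [22, 25, 25, 23, 25, 24, 23, 24, 23, 25, 23, 23, 24, 23, 25, 24], [25, 24, 23, 22, 23, 36, 42, 29, 19, 21, 25, 23, 25, 23, 22, 22], [23, 23, 22, 25, 22, 51, 85, 91, 63, 32, 22, 24, 28, 29, 23, 22], [24, 24, 24, 23, 21, 49, 100, 123, 93, 40, 23, 23, 27, 26, 24, 22], [23, 26, 25, 23, 19, 43, 91, 114, 87, 40, 22, 24, 23, 22, 22, 23], [25, 25, 23, 25, 21, 37, 85, 114, 91, 47, 21, 25, 26, 23, 23, 23], [22, 23, 23, 22, 22, 28, 83, 115, 96, 53, 21, 24, 24, 24, 21, 22], [24, 24, 24, 23, 22, 26, 80, 114, 100, 63, 22, 24, 22, 23, 23, 22], [22, 24, 24, 25, 23, 16, 80, 113, 108, 71, 20, 25, 22, 26, 25, 24], [24, 24, 24, 24, 21, 14, 79, 114, 109, 74, 22, 26, 24, 28, 28, 23], [24, 24, 22, 24, 22, 17, 71, 108, 109, 75, 27, 26, 25, 22, 25, 23], [24, 23, 22, 24, 22, 20, 62, 101, 110, 79, 29, 22, 24, 22, 25, 26], [22, 23, 24, 25, 23, 19, 54, 93, 111, 82, 35, 22, 23, 25, 24, 24], [24, 24, 24, 25, 23, 21, 44, 91, 113, 91, 54, 33, 24, 24, 23, 24], [23, 24, 26, 25, 22, 20, 44, 94, 114, 100, 70, 37, 22, 23, 23, 25], [26, 24, 23, 24, 24, 22, 36, 76, 113, 106, 66, 27, 23, 23, 24, 23], [24, 23, 23, 24, 24, 24, 17, 42, 80, 77, 41, 19, 23, 24, 23, 23], [23, 24, 25, 25, 24, 23, 24, 23, 20, 19, 21, 23, 24, 20, 24, 23], [24, 26, 22, 24, 24, 23, 24, 22, 24, 23, 21, 22, 24, 23, 25, 23]]
[[235, 239, 7, 20, 66], [263, 243, 3, 14, 28], [230, 255, 1, 1, 1], [263, 260, 1, 2, 2]]
pad tops centre L/R pred [[263.6, 243.9], [236.2, 240.7]]
```

TCP is the shut fingertip; at ~49 mm opening, tips sit a few mm higher. TCP z ≈ 0.061 keeps them above the posts (0.056) and well over the pads. Descend open around the catches, then pinch at 25 N.

```bash
python3 -m crank '[[0,[-0.15,0.03,-1],[0,0,0]],[0,[0,0,-1.5],[0,0,0]],[0,[0,0,-1.5],[0,0,0]],[0,[0,0,-1.5],[0,0,0]],[0,[0,0,-1.5],[0,0,0]],[0,[0,0,-1],[0,0,0]],[0,[0,0,-1],[0,0,0]],[0,[0,0,-1],[0,0,0]],[0,[0,0,-0.5],[0,0,0]],[0,[0,0,-0.5],[0,0,0]],[0,[0,0,0],[0,0,0]],[0,[0,0,0],[0,0,0]]]' 28
python3 -c "
from st import *
st()"
```

```text
clock: 16.17
position: [0.5455, -0.1871, 0.0603]
ee_rot: [0.556, -0.437, -0.556, -0.437]
ft_force: [-0.3, 0.7, -0.1]
grip_width: 0.998
t 16.17 pos [ 0.5455 -0.1871  0.0603] approach [ 0. -0. -1.] jawyaw 103.6 jaw z -0.0 F [-0.3  0.7 -0.1] T [ 0.04 -0.05 -0.01] w 0.998
```

```bash
python3 -m crank '[[0.2,[0,0,0.1],[0,0,0]],[0.3,[0,0,0],[0,0,0]],[0.4,[0,0,0],[0,0,0]],[0.5,[0,0,0],[0,0,0]],[0.6,[0,0,0],[0,0,0]],[0.8,[0,0,0],[0,0,0]],[1,[0,0,0],[0,0,0]],[1,[0,0,0],[0,0,0]],[1,[0,0,0],[0,0,0]],[1,[0,0,0],[0,0,0]],[1,[0,0,0],[0,0,0]],[1,[0,0,0],[0,0,0]]]' 28
python3 - <<'E'
from st import *
st();b=viewer.camera('scene');save(b,'s8',(222,205,282,265),10)
for n in('pad_left','pad_right'): find(b,n,k=1)
E
```

```text
clock: 17.17
position: [0.5463, -0.1879, 0.0626]
ee_rot: [0.557, -0.437, -0.555, -0.438]
ft_force: [-0.4, -0.9, 8.6]
grip_width: 0.541
t 17.17 pos [ 0.5463 -0.1879  0.0626] approach [ 0.003 -0.001 -1.   ] jawyaw 103.6 jaw z -0.001 F [-0.4 -0.9  8.6] T [-0.24  0.16  0.04] w 0.541
pad_left call 0.6 [ 0.5423 -0.1607  0.0722]
pad_right call 0.49 [ 0.5498 -0.2088  0.0716]
```

View pics/s8.png

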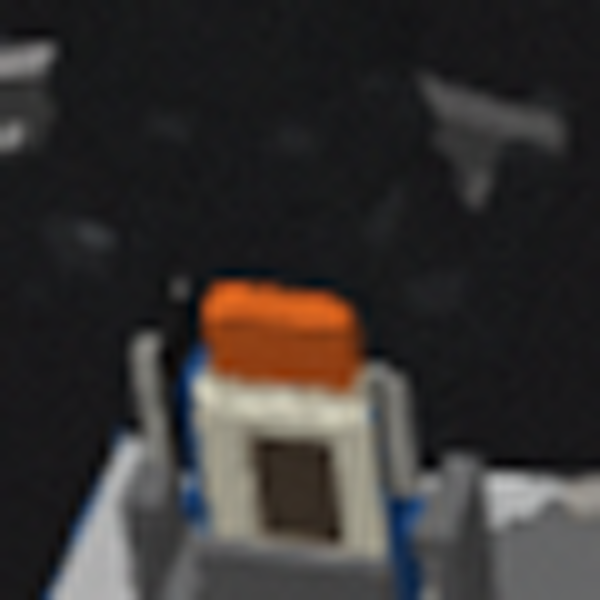

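Both catches are pinched flush to the cassette (fingers at crop (155,410) and (395,430), opening ≈ 47–49 mm, i.e. at the stops). Lift gently and watch the force.

```bash
python3 -m crank '[[1,[0,0,0.1],[0,0,0]],[1,[0,0,0.1],[0,0,0]],[1,[0,0,0.2],[0,0,0]],[1,[0,0,0.2],[0,0,0]],[1,[0,0,0.2],[0,0,0]],[1,[0,0,0.2],[0,0,0]],[1,[0,0,0],[0,0,0]]]'
python3 -c "
from st import *
st()"
```

```text
clock: 17.9
position: [0.5454, -0.1871, 0.0715]
ee_rot: [0.556, -0.437, -0.556, -0.437]
ft_force: [-0.2, -0.8, -1.5]
grip_width: 0.548
t 17.9 pos [ 0.5454 -0.1871  0.0715] approach [ 0.  0. -1.] jawyaw 103.7 jaw z 0.0 F [-0.2 -0.8 -1.5] T [-0.35  0.04  0.01] w 0.548
```

```bash
python3 -m crank '[[1,[0,0,0.5],[0,0,0]],[1,[0,0,0.8],[0,0,0]],[1,[0,0,1.2],[0,0,0]],[1,[0,0,1.2],[0,0,0]],[1,[0,0,1.2],[0,0,0]],[1,[0,0,1.2],[0,0,0]],[1,[0,0,1.2],[0,0,0]],[1,[0,0,1.2],[0,0,0]],[1,[0,0,1.2],[0,0,0]],[1,[0,0,0.8],[0,0,0]],[1,[0,0,0.5],[0,0,0]],[1,[0,0,0.3],[0,0,0]]]'
python3 -m crank '[[1,[0,0,0],[0,0,0]],[1,[0,0,0],[0,0,0]],[1,[0,0,0],[0,0,0]],[1,[0,0,0],[0,0,0]]]'
python3 - <<'E'
from st import *
st();b=viewer.camera('scene');save(b,'s9',(205,165,305,265),6)
for n in('cassette','slot_mouth','plate_orange','bar_orange','pad_left','pad_right'): find(b,n,k=1)
E
```

```text
clock: 18.9
position: [0.5455, -0.1871, 0.1849]
ee_rot: [0.556, -0.437, -0.556, -0.437]
ft_force: [-0.4, 0.8, -3.4]
grip_width: 0.542
clock: 19.23
position: [0.545, -0.187, 0.1835]
ee_rot: [-0.556, 0.437, 0.556, 0.437]
ft_force: [-0.7, -0.2, -2.1]
grip_width: 0.543
t 19.23 pos [ 0.545  -0.187   0.1835] approach [-0.001  0.    -1.   ] jawyaw 103.6 jaw z 0.0 F [-0.7 -0.2 -2.1] T [ 0.07 -0.    0.04] w 0.543
cassette call 0.89 [ 0.5414 -0.1923  0.1293]
slot_mouth call 0.59 [ 0.5454 -0.1889  0.2061]
plate_orange call 0.6 [0.4574 0.2788 0.0009]
bar_orange call 0.85 [0.4564 0.2794 0.0755]
pad_left call 0.48 [ 0.5408 -0.1628  0.1879]
pad_right call 0.45 [ 0.5476 -0.2033  0.1955]
```

View pics/s9.png

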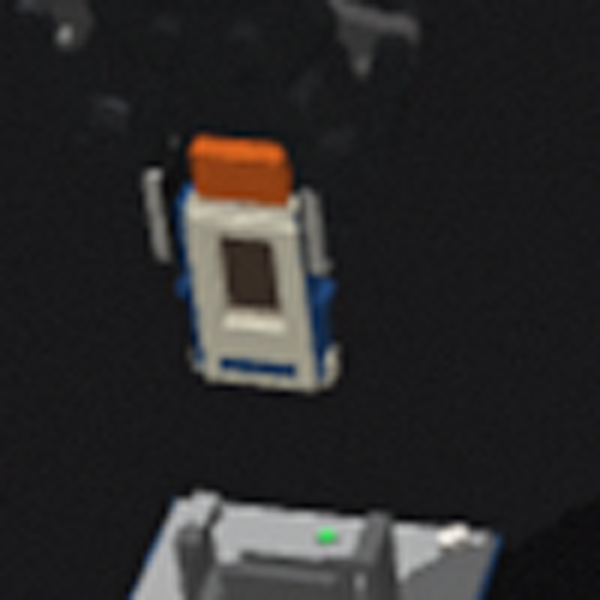

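The loaded cassette hangs free and upright: white frame at crop (190–335, 200–385), orange bar on top, empty dock below. Its foot is at ~0.13 m against the dock's top at 0.056. Let it settle, then hand in.

```bash
python3 -m crank '[[1,[0,0,0],[0,0,0]],[1,[0,0,0],[0,0,0]],[1,[0,0,0],[0,0,0]],[1,[0,0,0],[0,0,0]],[1,[0,0,0],[0,0,0]],[1,[0,0,0],[0,0,0]]]'
python3 - <<'E'
from st import *
b=viewer.camera('scene');find(b,'cassette',k=1);find(b,'slot_mouth',k=1);find(b,'plate_green',k=1);find(b,'plate_grey',k=1);st()
print(manip.hand_in())
E
```

```text
clock: 20.08
position: [0.5453, -0.1871, 0.1841]
ee_rot: [-0.556, 0.437, 0.556, 0.437]
ft_force: [0.1, -0.2, -2.7]
grip_width: 0.545
cassette call 0.63 [ 0.5433 -0.1917  0.1303]
slot_mouth call 0.9 [ 0.5461 -0.1908  0.2082]
plate_green call 0.71 [0.503  0.1949 0.008 ]
plate_grey call 0.63 [0.564  0.1938 0.0044]
t 20.33 pos [ 0.5453 -0.187   0.1841] approach [-0.  0. -1.] jawyaw 103.7 jaw z 0.0 F [ 0.3 -0.1 -2.5] T [ 0.   -0.    0.01] w 0.539
the job is handed in; nothing more can be done
None
```

The job is done and handed in at about 20 s. The orange plate is home in the cassette, and the cassette is held clear of the dock by its pinched catches.

- **Plate insertion:** I took the orange plate by its bar and corrected a tilt of about 3° in the grip. It slid in without resistance until contact at the expected home height. The highest force I read was about 16 N as it seated, and then I let go of it.
- **Pinch and lift:** I pinched both catches with a 28 N grip. The opening read about 46 mm, and my readings run about 1.5 mm low, so this agrees with the 49 mm of a full pinch.
- **Last checks:**
  - The cassette's foot is at about 0.130 m, roughly 7.4 cm above the dock's top.
  - It is upright to within about 2°, and the last readings were steady at about 2.5 N of weight.
  - In the last picture viewed, the orange bar sits just above the rim.
  - The green and grey plates were found where they started. I did not re-check the bottle and the box, but nothing went near them.
- **Check that disagreed:** With the cassette lifted, the network no longer found the orange plate there and reported only look-alikes. The picture clearly shows the plate in the cassette.

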